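# Move a cover plate to the inspection rest

### The arm

A 6-joint arm with a two-finger parallel gripper is mounted at the origin on a cart in front of the work surface, level with it; the furniture and walls round the work are solid. World frame = base frame: x ahead of the robot, y to its left, z up, the work surface at z = 0. Lengths are in m, angles in rad, forces in N, time in s.
With the tool pointing down it reaches from about 0.35 to 0.975 m from the base axis. Payload 4.9 kg.
Tool frame: the origin (TCP) lies midway between the tips of the shut fingers; the grasp point (between the pads) lies 19 mm behind it; z points along the fingers, y is the direction in which the jaws open and shut (so a half turn about z gives the same grasp; the last joint's range is limited). The gripper opens to 85 mm and grips with 20 to 120 N. Pads are 22 mm wide; open, the fingers measure 114 mm over their backs; the gripper's body (76 mm by 85 mm) begins 54 mm behind the grasp point. The pads swing forward as they close: fully open they stand 13 mm farther back than shut.
Start: joints at [-1.222, 0.053, 1.613, -0, 1.476, -0.119], TCP at [0.282, -0.558, 0.231] pointing down, gripper open.
Joint ranges: [-3.01, 3.01], [-1.01, 2.22], [0.06, 2.58], [-1.02, 4.17], [0.09, 2.62], [-3.14, 3.14]. Speed limits (rad/s): [2.57, 2.57, 3.14, 3.14, 3.14, 3.14].

### API

Orientations are given as a unit quaternion [w, x, y, z].
In Python, from plant import manip gives the robot as it stands. The module is installed in compiled form; this text tells all that it offers.
- The arm moves only by the tool move_arm, never from a script. Its argument "rows" is a list of rows, each an object of numbers: "tx", "ty", "tz": the shift along the tool's x, y, z in m; "ax", "ay", "az": the turn, a rotation vector about the tool's x, y, z in degrees; "jaw": the closure in counts, from 0 (fully open) to 255 (shut). In form: [{"tx": .., "ty": .., "tz": .., "ax": .., "ay": .., "az": .., "jaw": ..}, ...]. A call has 1 to 12 rows; each row shifts and turns the pose as measured when the row begins, along the tool's axes as they then stand; what a row does not reach is not made up. A row lasts 1/10 s, in which the tool goes at most 50 mm and 8.59 degrees, less where a joint would pass 70% of its speed; a pose out of reach is approached as far as the arm can. A call with a gripper value outside its range is refused whole. The fingers move at their own pace and stop on an object; the grip force is fixed at half the most. Time passes only in rows, so rows that do not move let the fingers close. It gives the time, the measured TCP pose, the force and the opening at its end, in the units of the state.
- manip.state(): the state, without advancing time (a new reading comes with each control period).
- manip.grab_frame(name): name is "side" or "top"; returns a dict with "color" (400x640x3 uint8, red, green, blue), "intrinsics" (3x3 intrinsics, pixels), "R" (3x3) and "t" (3): a world point X has camera coordinates R X + t. Camera axes: x right, y down, z forward; pixel columns grow to the right and rows downward; lengths in m; the calibration is good to about 2 mm. A picture is of the moment at which its call begins. There is no depth.
- manip.job_done(): hands the job in, once; it reports no verdict.
The state is a dict: "time": time; "joint_pos": joint angles; "joint_vel": joint speeds; "joint_efforts": joint torques, N m; "tool_pos": TCP position; "tool_rot": TCP orientation; "contact_force": force on the tool from outside, world axes, zero at the start; "ft_torque": the same for the moment, N m; "gripper_width": opening from 0.0 (shut) to 1.0 (fully open).
Only numpy, scipy, OpenCV 4.12 (cv2) and the standard library are available. Lean on these libraries where they do the work, as an engineer would, in place of code of your own. Each camera call takes 0.05 s, during which the arm holds its last target.

### The job

The machined cover plate lies flat against the plain sloping rest, where no finger fits behind it: slide it along its ledge towards the robot until its near end sticks out past the end of the rest by a good 40 mm, and grip it there. Carry it to the other sloping rest, the one with an end stop, and leave it released there with one long edge on the ledge, flat against the board, and pushed along the ledge until it touches the end stop. Leave the mug of tubes, the white crucible, the wrench and the glass tube where they are.

Things in the scene. Friction and masses are not known exactly. Their poses are not given: they have to be found in the camera images.
- cover_mid (a point): centre (mid thickness) of the loose aluminium cover plate, 130 x 100 x 10 mm, 0.2 to 0.5 kg, with four 10 mm bolt holes near its corners; x is its 130 mm side, y its 100 mm side, z points square out of its outer face. At the start its back lies on the plain rest's board, one 130 mm edge on the ledge, its axes parallel to those of plain_rest_face.
- cover: the same plate; origin in the middle of its back. Its outer face has a round boss in the middle, 48 mm across and 4 mm high. It slides along a ledge under a push of 2 to 5 N, or up to 17 N where the pushing finger also drags it down on the ledge; against the stop it no longer moves. It stays on a rest while its centre is over the board.
- plain_rest: dark steel rest fixed to the bench, on the robot's left or right (the other rest on the other side): a 6 mm board leans 35 degrees from upright, its top towards the robot's right, and faces the robot's left; an 18 mm deep ledge stands square out along its foot. The board reaches 108 mm up the slope from the ledge. Origin: on the bench, under the middle of its 120 mm wide base.
- plain_rest_face (a point): point on the plain rest. Origin: middle of the inner corner where board and ledge meet, 40 mm above the bench. x runs along the ledge, away from the robot; y points down the slope; z points square out of the board, to the robot's left and up. Board and ledge run from x = -75 mm (end nearer the robot) to x = +75 mm; both ends are open.
- stop_rest: a rest of the same shape, fixed, that has an end stop: a steel bar across its board at the end away from the robot, 6 to 66 mm up the slope and 18 mm high. Origin: on the bench, under its base.
- stop_rest_face (a point): point on the rest with the stop. Origin: middle of the inner corner where board and ledge meet, 40 mm above the bench. x runs along the ledge, away from the robot; y points down the slope; z points square out of the board, to the robot's left and up. Board and ledge run from x = -75 mm (open end) to +85 mm. The stop's face is at x = +68 mm; a plate that is home has its centre at x = 3, y = -50, z = 5 mm.
- tube_mug: mug full of thin tubes, 138 mm high, 71 x 105 mm, standing upright, bystander; origin in the middle of its underside
- white_cup: small white crucible, 50 mm wide, 42 mm high, bystander; origin in the middle of its underside
- wrench: open-ended wrench 110 mm long, 6 mm high, lying between the rests, bystander; origin under its middle
- glass_tube_1: thin glass tube 130 mm long, 8 mm thick, lying on the bench near the robot on its right, bystander; origin under its middle

How it is judged:
By the outcome, as a careful person would: the job done as asked, in the order asked, and still so for the second after the job is handed in, with the robot touching nothing.
It also fails if it takes over 72 s, if anything falls off the work surface, if the arm or the gripper's body presses on something with over 40 N, if the wrist force passes 120 N, or if a joint passes its speed limit or range.

## Working session

There is one attempt and no reset: what is moved stays moved. The work goes in short steps, Python scripts to look and compute and a tool call to move; the robot and the scene stay as the last step left them, time stands still between calls to the robot, and variables do not carry over. Pictures are saved under pics/ and viewed, and the job is handed in when it is done.

Besides the shell and the picture viewer there is one more tool, called after "Call:" as a command line: name --argument value ..., lists and objects as JSON in quotes. move_arm: Moves the arm, as the interface text tells. Its arguments: {"type":"object","properties":{"rows":{"type":"array"}},"required":["rows"]}

```bash
mkdir -p pics; ls; python3 - <<'E'
from plant import manip
import cv2,pickle
s=manip.state()
print(s)
for n in("side","top"):
    f=manip.grab_frame(n); pickle.dump(f,open(f"pics/{n}0.pkl","wb"))
    cv2.imwrite(f"pics/{n}0.png",f["color"][:,:,::-1]); print(n,f["intrinsics"],f["R"],f["t"])
E
```

```text
pics
{'time': 0.0, 'joint_pos': array([-1.22200205e+00,  5.33712903e-02,  1.61430070e+00, -4.17360358e-06,
        1.47599046e+00, -1.18996848e-01]), 'joint_vel': array([ 3.15973671e-04, -5.50096146e-04,  5.64181002e-04,  6.90192138e-04,
        4.03072707e-05,  1.12042360e-03]), 'joint_efforts': array([-4.98311729e-04, -3.93678367e+01, -3.70177746e+01, -1.57986365e-04,
        7.19801828e-03, -4.77651071e-06]), 'tool_pos': array([ 0.28160885, -0.55726334,  0.23005007]), 'tool_rot': array([-1.02783548e-03,  9.72770342e-01,  2.31768830e-01, -1.20710438e-04]), 'contact_force': array([-1.19169867,  1.01983181, -0.47552005]), 'ft_torque': array([ 0.02651764, -0.00365597, -0.02250069]), 'gripper_width': 1.000316927151258}
side [[363.60176097   0.         323.32810659]
 [  0.         363.60176097 202.27059103]
 [  0.           0.           1.        ]] [[ 0.97353839 -0.22847991 -0.00446424]
 [-0.15398194 -0.64142231 -0.75157633]
 [ 0.16885663  0.73237583 -0.65963102]] [-0.54497064  0.1725924   0.80088603]
top [[432.88973555   0.         319.13662502]
 [  0.         432.88973555 195.5874406 ]
 [  0.           0.           1.        ]] [[-0.01978922 -0.9996903   0.01508973]
 [-0.99402928  0.01805285 -0.1076099 ]
 [ 0.10730416 -0.01712915 -0.99407867]] [0.02858709 0.57918958 1.07488751]
```

View pics/side0.png

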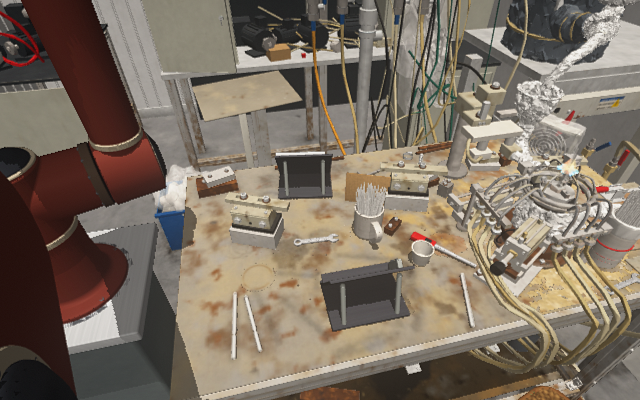

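View pics/top0.png

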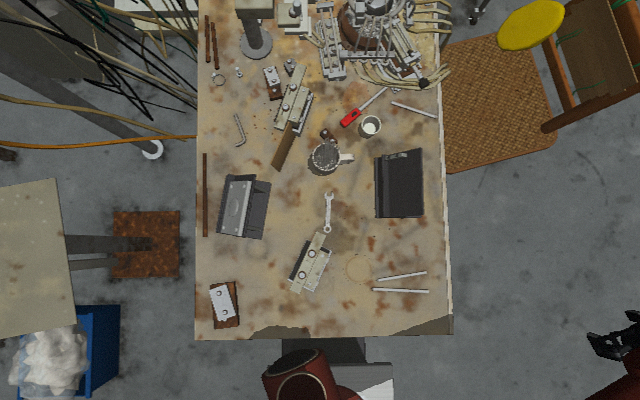

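```bash
python3 - <<'E'
import cv2,numpy as np
a=cv2.imread("pics/top0.png"); s=cv2.imread("pics/side0.png")
A=cv2.resize(a[160:250,205:285],None,fx=7,fy=6.6,interpolation=cv2.INTER_CUBIC)
A=cv2.resize(a[165:250,205:285],(560,595),interpolation=cv2.INTER_CUBIC)
cv2.imwrite("pics/c1.png",A)
cv2.imwrite("pics/c2.png",cv2.resize(a[140:225,360:440],(560,595),interpolation=cv2.INTER_CUBIC))
cv2.imwrite("pics/c3.png",cv2.resize(s[140:340,200:440],(720,600),interpolation=cv2.INTER_CUBIC))
E
```

```text
(no output)
```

View pics/c1.png

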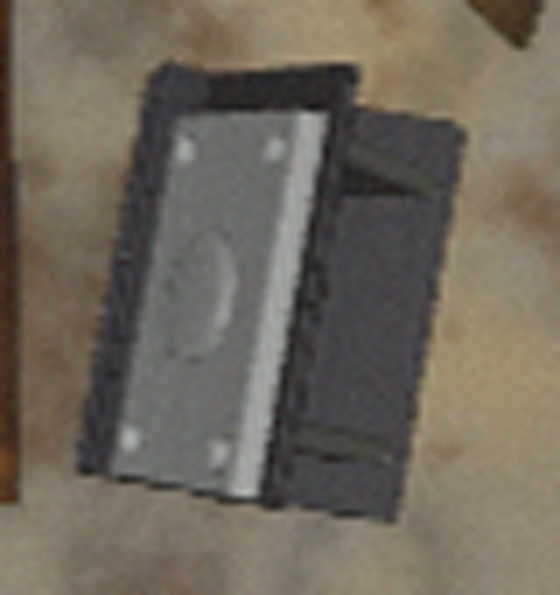

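View pics/c2.png

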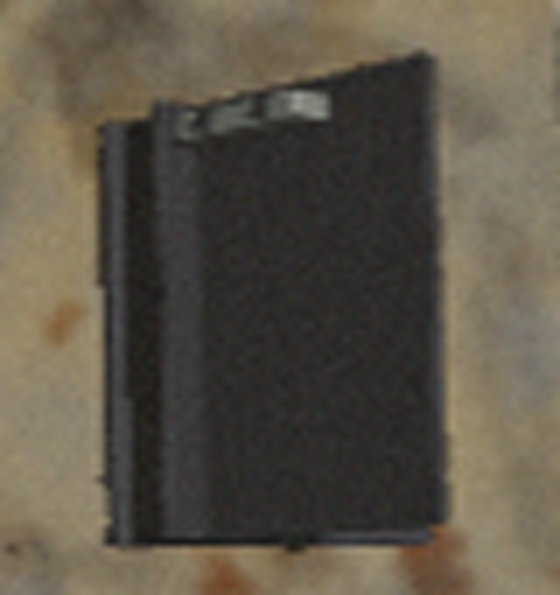

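View pics/c3.png

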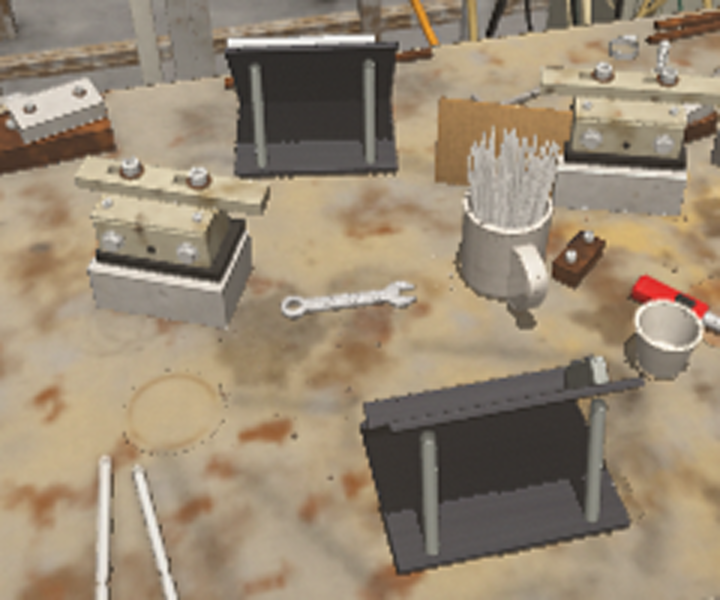

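```bash
python3 - <<'E'
import cv2,numpy as np
a=cv2.imread("pics/top0.png"); s=cv2.imread("pics/side0.png")
def g(im): return (255*(im/255.)**0.5).astype(np.uint8)
def crop(im,x,y,w,h,k,name):
    c=cv2.resize(im[y:y+h,x:x+w],(w*k,h*k),interpolation=cv2.INTER_NEAREST)
    for i in range(0,w,10):
        cv2.putText(c,str(x+i),(i*k,8),0,.3,(0,0,255),1); cv2.line(c,(i*k,10),(i*k,h*k),(0,0,255) if 0 else (90,90,200),1)
    for j in range(0,h,10):
        cv2.putText(c,str(y+j),(0,j*k+8),0,.3,(0,0,255),1); cv2.line(c,(0,j*k),(w*k,j*k),(90,90,200),1)
    cv2.imwrite(f"pics/{name}.png",c)
crop(g(a),368,145,65,78,8-1,"d2"); crop(g(a),212,168,65,75,7,"d1")
crop(g(s),315,255,105,78,7,"d3"); crop(g(s),270,145,70,60,9,"d4")
E
```

```text
(no output)
```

View pics/d1.png

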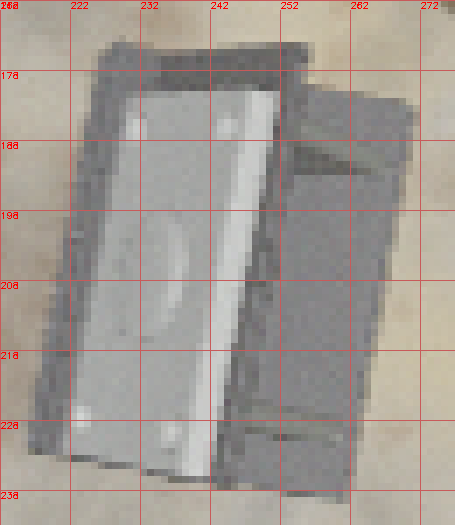

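View pics/d2.png

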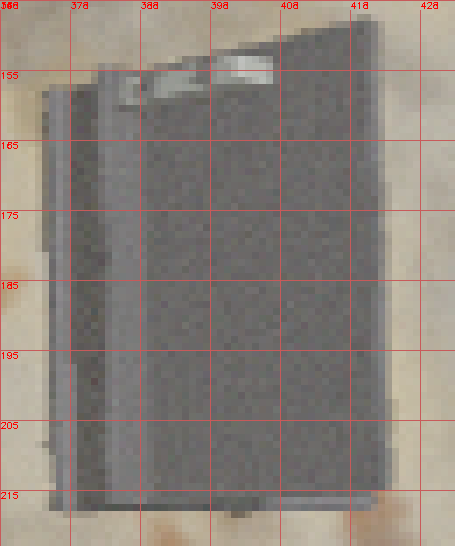

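View pics/d3.png

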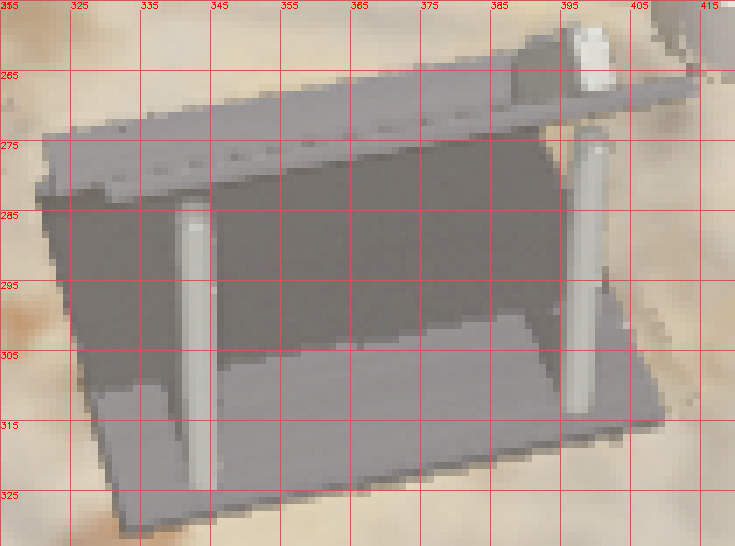

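View pics/d4.png

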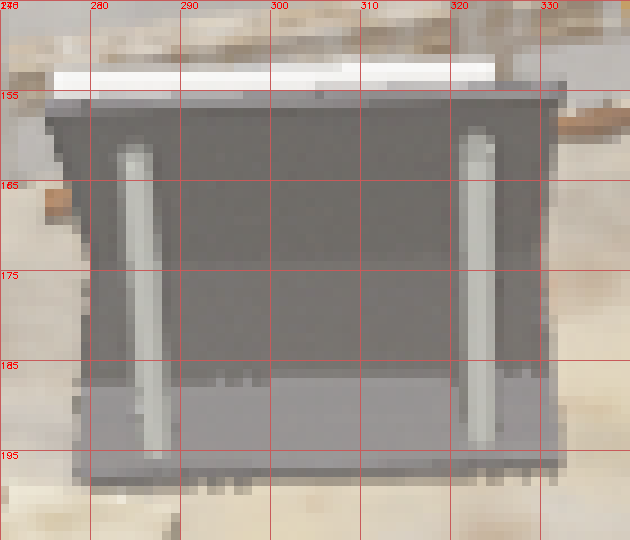

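```bash
cat > h.py <<'E'
import numpy as np,pickle
from scipy.optimize import least_squares
s35,c35=np.sin(np.radians(35)),np.cos(np.radians(35))
F={n:pickle.load(open(f"pics/{n}0.pkl","rb")) for n in("side","top")}
def axes(psi):
    c,s=np.cos(psi),np.sin(psi); el=np.array([-s,c,0]);z=np.array([0,0,1.])
    return np.column_stack([[c,s,0],el*s35-z*c35,el*c35+z*s35])
def w(p,q): # p=(x,y,psi), q mm face coords
    return np.array([p[0],p[1],.04])+axes(p[2])@(np.array(q)/1000.)
def proj(n,X):
    f=F[n];c=f["R"]@X+f["t"];u=f["intrinsics"]@c;return u[:2]/u[2]
def ray(n,uv):
    f=F[n];d=f["R"].T@np.linalg.inv(f["intrinsics"])@np.array([uv[0],uv[1],1.]);return -f["R"].T@f["t"],d
def onplane(n,uv,z):
    o,d=ray(n,uv);return o+d*(z-o[2])/d[2]
E
cat > fit.py <<'E'
from h import *
def d1(a,b):return (212+a/7-.5,168+b/7-.5)
def d2(a,b):return (368+a/7-.5,145+b/7-.5)
def d3(a,b):return (315+a/7-.5,255+b/7-.5)
def d4(a,b):return (270+a/9-.5,145+b/9-.5)
P=[ # plate: x rel (±65)
("top",d1(127,92),(65,0,10),1),("top",d1(62,455),(-65,0,10),1),("top",d1(246,90),(65,-100,10),1),("top",d1(183,473),(-65,-100,10),1),
("top",d1(275,90),(65,-100,0),1),("top",d1(211,478),(-65,-100,0),1),
("top",d1(100,48),(75,0,18),0),("top",d1(30,452),(-75,0,18),0),("top",d1(312,48),(75,-108,-6),0),("top",d1(232,487),(-75,-108,-6),0),
("side",d4(55,73),(-65,-100,10),1),("side",d4(495,63),(65,-100,10),1),("side",d4(45,107),(-75,-108,-6),0),("side",d4(565,88),(75,-108,-6),0)]
S=[("top",d2(100,65),(85,0,18),0),("top",d2(107,503),(-75,0,18),0),("top",d2(148,503),(-75,0,0),0),("top",d2(370,18),(85,-108,0),0),("top",d2(375,495),(-75,-108,0),0),
("top",d2(382,18),(85,-108,-6),0),("top",d2(388,490),(-75,-108,-6),0),
("side",d3(45,135),(-75,0,18),0),("side",d3(110,203),(-75,-108,-6),0),("side",d3(700,90),(85,-108,-6),0)]
for nm,L,g in(("plain",P,[.63,.2,-.1,0]),("stop",S,[.63,-.2,0,0])):
    def r(p): return np.concatenate([proj(n,w(p[:3],np.array(q,float)+np.array([p[3]*k*1000,0,0])))-uv for n,uv,q,k in L]+[[p[3]*1e-3]])
    o=least_squares(r,g,loss="soft_l1");print(nm,o.x,np.degrees(o.x[2]));print(np.round(r(o.x)[:-1].reshape(-1,2),1).tolist())
print(onplane("top",(330,215),0))
E
python3 fit.py
```

```text
plain [ 0.56074365  0.24545362 -0.17127757 -0.00743661] -9.813481848135543
[[-0.4, 0.5], [-0.1, -0.3], [0.2, -0.5], [-0.3, 0.1], [-0.1, 0.4], [-0.4, -0.0], [1.8, -0.7], [1.2, 0.8], [-0.3, -0.4], [0.2, 0.4], [-0.1, -0.7], [0.6, -1.4], [-0.2, 0.2], [-0.1, 0.2]]
stop [ 0.59643697 -0.15805549 -0.02088955  0.        ] -1.1968832248660346
[[0.6, -0.1], [0.6, 0.2], [-0.1, 0.5], [-0.3, 0.0], [0.7, -0.5], [-0.3, 0.4], [0.5, 0.3], [0.1, -1.2], [-0.2, -1.0], [0.5, -0.1]]
[ 0.53140832 -0.010342    0.        ]
```

```bash
cat >> h.py <<'E'
from scipy.spatial.transform import Rotation as Ro
PL=np.array([.56074,.24545,-.17128]); ST=np.array([.59644,-.15806,-.02089])
def Rs(p):
    A=axes(p[2]);x,y,z=A.T
    return dict(push=np.column_stack([z,x,y]),grip=np.column_stack([x,-z,y]))
def cur():
    from plant import manip
    s=manip.state();q=s["tool_rot"];return s,s["tool_pos"],Ro.from_quat([q[1],q[2],q[3],q[0]]).as_matrix()
def plan(p,q,o):
    s,t,R=cur();T=w(p,q);Rt=Rs(p)[o] if isinstance(o,str) else o
    print("t",s["time"],"pos",t.round(4),"F",s["contact_force"].round(1),"w",round(s["gripper_width"],3),"j",s["joint_pos"].round(2))
    print("face now mm",((t-[p[0],p[1],.04])@axes(p[2])*1000).round(1),"target",T.round(4))
    print("rotvec deg (tool)",np.degrees(Ro.from_matrix(R.T@Rt).as_rotvec()).round(1))
    print("shift in tool now mm",(R.T@(T-t)*1000).round(1)," in final tool",(Rt.T@(T-t)*1000).round(1))
E
python3 - <<'E'
from h import *
plan(PL,(85,-170,40),"push")
for n,uv in dict(card=(272,168),card2=(305,125),blk=(290,110),mug=(325,165),wr=(328,210),cup=(371,128),clampnear=(310,260)).items(): print(n,onplane("top",uv,0.03).round(3))
E
```

```text
t 0.1 pos [ 0.2816 -0.5573  0.2302] F [-0.3 -0.3 -0.2] w 0.998 j [-1.22  0.05  1.61 -0.    1.48 -0.12]
face now mm [-138.2 -636.7 -577.8] target [0.6335 0.1672 0.2022]
rotvec deg (tool) [ 16.2  32.3 -51.7]
shift in tool now mm [ 640.7 -487.9   29. ]  in final tool [617.8 223.2 466.7]
card [0.653 0.137 0.03 ]
card2 [0.765 0.051 0.03 ]
blk [0.806 0.089 0.03 ]
mug [0.659 0.001 0.03 ]
wr [ 0.542 -0.004  0.03 ]
cup [ 0.754 -0.121  0.03 ]
clampnear [0.417 0.044 0.03 ]
```

```bash
python3 - <<'E'
from h import *
b=onplane("side",(345.5,200),0);print(b)
for h in(.04,.06,.08,.1): print(h,proj("side",b+[0,0,h]),proj("top",b+[0,0,h]),proj("top",b))
# mug top height etc; clamp top bar at c3 (170,185)->side
E
python3 - <<'E'
import cv2
a=cv2.imread("pics/top0.png")
cv2.imwrite("pics/e1.png",cv2.resize(a[60:190,255:350],None,fx=6,fy=4.5,interpolation=cv2.INTER_CUBIC))
E
```

```text
[0.6512011 0.1224893 0.       ]
0.04 [346.03387328 188.71767262] [277.47371721 168.02744193] [278.69486218 170.61717614]
0.06 [346.31180372 182.84417722] [276.82951895 166.66126322] [278.69486218 170.61717614]
0.08 [346.59747143 176.8071702 ] [276.16122663 165.2439872 ] [278.69486218 170.61717614]
0.1 [346.89120408 170.59972721] [275.46746276 163.77269258] [278.69486218 170.61717614]
```

View pics/e1.png

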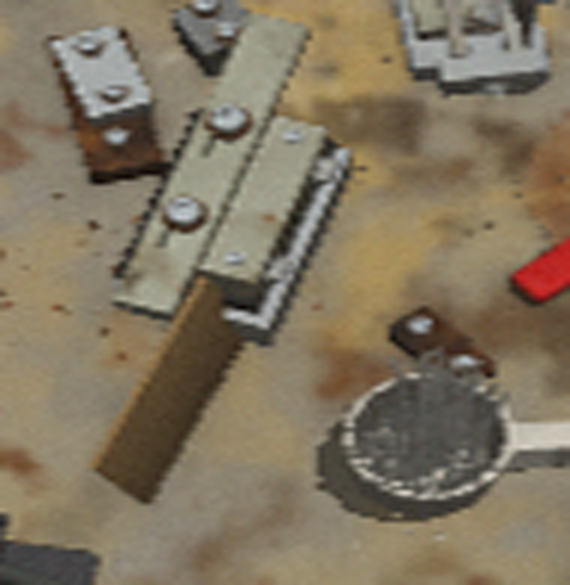

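Call:
move_arm --rows '[{"tz":-0.03},{"tz":-0.04},{"tz":-0.04},{"tz":-0.03},{"ax":2,"ay":4,"az":-6.5},{"ax":2,"ay":4,"az":-6.5},{"ax":2,"ay":4,"az":-6.5},{"ax":2,"ay":4,"az":-6.5},{"ax":2,"ay":4,"az":-6.5},{"ax":2,"ay":4,"az":-6.5},{"ax":2,"ay":4,"az":-6.5},{"ax":2,"ay":4,"az":-6.5}]'

```text
schema error: expected keys tx, ty, tz, ax, ay, az, jaw
```

```bash
python3 - <<'E'
from h import *
plan(PL,(85,-250,60),"push")
E
```

```text
t 0.1 pos [ 0.2816 -0.5573  0.2302] F [-0.3 -0.3 -0.2] w 0.998 j [-1.22  0.05  1.61 -0.    1.48 -0.12]
face now mm [-138.2 -636.7 -577.8] target [0.6284 0.1381 0.2792]
rotvec deg (tool) [ 16.2  32.3 -51.7]
shift in tool now mm [ 623.1 -464.4  -48. ]  in final tool [637.8 223.2 386.7]
```

Every row needs all keys.

Call:
move_arm --rows '[{"tx":0,"ty":0,"tz":-0.03,"ax":0,"ay":0,"az":0,"jaw":255},{"tx":0,"ty":0,"tz":-0.04,"ax":0,"ay":0,"az":0,"jaw":255},{"tx":0,"ty":0,"tz":-0.04,"ax":0,"ay":0,"az":0,"jaw":255},{"tx":0,"ty":0,"tz":-0.03,"ax":0,"ay":0,"az":0,"jaw":255},{"tx":0,"ty":0,"tz":0,"ax":2,"ay":4,"az":-6.5,"jaw":255},{"tx":0,"ty":0,"tz":0,"ax":2,"ay":4,"az":-6.5,"jaw":255},{"tx":0,"ty":0,"tz":0,"ax":2,"ay":4,"az":-6.5,"jaw":255},{"tx":0,"ty":0,"tz":0,"ax":2,"ay":4,"az":-6.5,"jaw":255},{"tx":0,"ty":0,"tz":0,"ax":2,"ay":4,"az":-6.5,"jaw":255},{"tx":0,"ty":0,"tz":0,"ax":2,"ay":4,"az":-6.5,"jaw":255},{"tx":0,"ty":0,"tz":0,"ax":2,"ay":4,"az":-6.5,"jaw":255},{"tx":0,"ty":0,"tz":0,"ax":2,"ay":4,"az":-6.5,"jaw":255}]'

```text
time: 1.3
tool_pos: [0.2809, -0.5544, 0.3711]
tool_rot: [-0.201, 0.713, 0.628, 0.238]
contact_force: [0.3, 0.4, -0.4]
gripper_width: 0.002
```

```bash
python3 - <<'E'
from h import *
plan(PL,(85,-250,60),"push")
E
```

```text
t 1.3 pos [ 0.2809 -0.5544  0.3711] F [ 0.3  0.4 -0.4] w 0.002 j [-1.32  0.34  1.14  0.29  2.23 -1.09]
face now mm [-139.5 -750.6 -494.8] target [0.6284 0.1381 0.2792]
rotvec deg (tool) [-0.8 -1.3  2.3]
shift in tool now mm [534.  253.6 509.2]  in final tool [554.8 224.5 500.6]
```

Call:
move_arm --rows '[{"tx":0.034,"ty":0.014,"tz":0.031,"ax":0,"ay":0,"az":1,"jaw":255},{"tx":0.034,"ty":0.014,"tz":0.031,"ax":0,"ay":0,"az":1,"jaw":255},{"tx":0.034,"ty":0.014,"tz":0.031,"ax":0,"ay":0,"az":0,"jaw":255},{"tx":0.034,"ty":0.014,"tz":0.031,"ax":0,"ay":0,"az":0,"jaw":255},{"tx":0.034,"ty":0.014,"tz":0.031,"ax":0,"ay":0,"az":0,"jaw":255},{"tx":0.034,"ty":0.014,"tz":0.031,"ax":0,"ay":0,"az":0,"jaw":255},{"tx":0.034,"ty":0.014,"tz":0.031,"ax":0,"ay":0,"az":0,"jaw":255},{"tx":0.034,"ty":0.014,"tz":0.031,"ax":0,"ay":0,"az":0,"jaw":255},{"tx":0.034,"ty":0.014,"tz":0.031,"ax":0,"ay":0,"az":0,"jaw":255},{"tx":0.034,"ty":0.014,"tz":0.031,"ax":0,"ay":0,"az":0,"jaw":255},{"tx":0.034,"ty":0.014,"tz":0.031,"ax":0,"ay":0,"az":0,"jaw":255}]'

```text
time: 2.4
tool_pos: [0.5164, -0.0706, 0.3025]
tool_rot: [-0.216, 0.727, 0.606, 0.239]
contact_force: [0.6, 0.0, -0.3]
gripper_width: 0.002
```

```bash
python3 - <<'E'
from h import *
plan(PL,(90,-150,30),"push")
E
```

```text
t 2.4 pos [ 0.5164 -0.0706  0.3025] F [ 0.6  0.  -0.3] w 0.002 j [-0.59 -0.14  1.78  0.6   1.78 -0.36]
face now mm [  10.2 -398.1 -110.7] target [0.6389 0.1695 0.1801]
rotvec deg (tool) [-1.1 -2.6 -0.9]
shift in tool now mm [130.7  82.6 252.6]  in final tool [140.7  79.8 248.1]
```

Call:
move_arm --rows '[{"tx":0.032,"ty":0.02,"tz":0.03,"ax":-0.5,"ay":-1.3,"az":-0.5,"jaw":255},{"tx":0.034,"ty":0.02,"tz":0.03,"ax":-0.5,"ay":-1.3,"az":-0.5,"jaw":255},{"tx":0.035,"ty":0.02,"tz":0.03,"ax":0,"ay":0,"az":0,"jaw":255},{"tx":0.035,"ty":0.02,"tz":0.03,"ax":0,"ay":0,"az":0,"jaw":255},{"tx":0,"ty":0,"tz":0.04,"ax":0,"ay":0,"az":0,"jaw":255},{"tx":0,"ty":0,"tz":0.04,"ax":0,"ay":0,"az":0,"jaw":255},{"tx":0,"ty":0,"tz":0.04,"ax":0,"ay":0,"az":0,"jaw":255},{"tx":0,"ty":0,"tz":0,"ax":0,"ay":0,"az":0,"jaw":255}]'

```text
time: 3.2
tool_pos: [0.6359, 0.1732, 0.1792]
tool_rot: [-0.194, 0.727, 0.618, 0.227]
contact_force: [-1.4, 0.1, -1.6]
gripper_width: -0.001
```

```bash
cat > pic.py <<'E'
import sys,cv2,pickle
from plant import manip
k=sys.argv[1]
for n in("side","top"):
    f=manip.grab_frame(n)["color"][:,:,::-1]; cv2.imwrite(f"pics/{n}{k}.png",f)
E
python3 - <<'E'
from h import *
plan(PL,(80,-60,16),"push")
E
python3 pic.py 1; python3 -c "
import cv2,numpy as np
a=cv2.imread('pics/top1.png')[130:260,180:340];b=cv2.imread('pics/side1.png')[100:230,230:430]
cv2.imwrite('pics/m1.png',np.hstack([cv2.resize(a,(400,325)),cv2.resize(b,(400,325))]))"
```

```text
t 3.2 pos [0.6359 0.1732 0.1792] F [-1.4  0.1 -1.6] w -0.001 j [-0.1   0.1   1.74  0.63  1.32 -0.1 ]
face now mm [  86.4 -147.6   32. ] target [0.6359 0.2108 0.0983]
rotvec deg (tool) [-0.4  0.2  0.5]
shift in tool now mm [-15.6  -6.   87.7]  in final tool [-16.   -6.4  87.6]
```

View pics/m1.png

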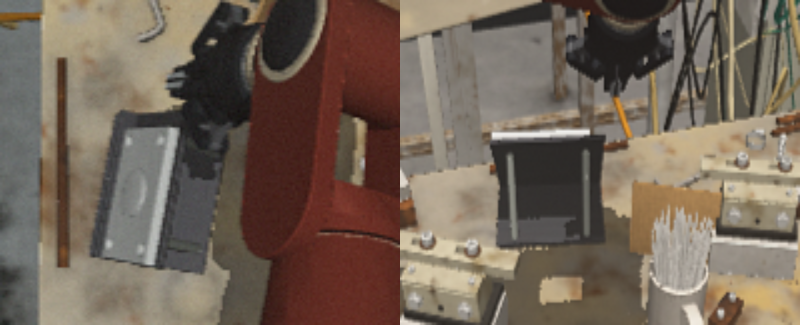

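Call:
move_arm --rows '[{"tx":-0.014,"ty":-0.006,"tz":0.02,"ax":0,"ay":0,"az":0.5,"jaw":255},{"tx":0,"ty":0,"tz":0.02,"ax":0,"ay":0,"az":0,"jaw":255},{"tx":0,"ty":0,"tz":0.02,"ax":0,"ay":0,"az":0,"jaw":255},{"tx":0,"ty":0,"tz":0.02,"ax":0,"ay":0,"az":0,"jaw":255},{"tx":0,"ty":0,"tz":0.008,"ax":0,"ay":0,"az":0,"jaw":255},{"tx":0,"ty":0,"tz":0,"ax":0,"ay":0,"az":0,"jaw":255}]'

```text
time: 3.9
tool_pos: [0.6515, 0.2034, 0.119]
tool_rot: [-0.182, 0.73, 0.614, 0.24]
contact_force: [-0.2, 0.7, 0.8]
gripper_width: -0.001
```

```bash
python3 - <<'E'
from h import *
plan(PL,(80,-60,14),"push")
E
```

```text
t 3.9 pos [0.6515 0.2034 0.119 ] F [-0.2  0.7  0.8] w -0.001 j [-0.04  0.19  1.75  0.66  1.17 -0.13]
face now mm [ 96.6 -79.7  24. ] target [0.6357 0.2092 0.0972]
rotvec deg (tool) [ 1.6 -0.   0.5]
shift in tool now mm [ -9.9 -17.2  19.2]  in final tool [-10.  -16.6  19.7]
```

Call:
move_arm --rows '[{"tx":-0.006,"ty":-0.008,"tz":0.01,"ax":0.8,"ay":0,"az":0.3,"jaw":255},{"tx":-0.004,"ty":-0.005,"tz":0.009,"ax":0.8,"ay":0,"az":0.2,"jaw":255},{"tx":0,"ty":0,"tz":0,"ax":0,"ay":0,"az":0,"jaw":255}]'

```text
time: 4.2
tool_pos: [0.6413, 0.2066, 0.1001]
tool_rot: [-0.192, 0.73, 0.614, 0.232]
contact_force: [-0.0, -0.1, 0.1]
gripper_width: -0.003
```

```bash
python3 - <<'E'
from h import *
plan(PL,(80,-60,14),"push")
E
```

```text
t 4.2 pos [0.6413 0.2066 0.1001] F [-0.  -0.1  0.1] w -0.003 j [-0.04  0.2   1.77  0.67  1.17 -0.14]
face now mm [ 86.  -63.4  14.4] target [0.6357 0.2092 0.0972]
rotvec deg (tool) [ 0.3 -0.1  0.1]
shift in tool now mm [-0.4 -6.   3.3]  in final tool [-0.4 -6.   3.4]
```

Call:
move_arm --rows '[{"tx":-0.001,"ty":-0.006,"tz":0.003,"ax":0.2,"ay":0,"az":0,"jaw":255},{"tx":0,"ty":-0.006,"tz":0,"ax":0,"ay":0,"az":0,"jaw":255},{"tx":0,"ty":-0.006,"tz":0,"ax":0,"ay":0,"az":0,"jaw":255},{"tx":0,"ty":-0.006,"tz":0,"ax":0,"ay":0,"az":0,"jaw":255}]'

```text
time: 4.6
tool_pos: [0.6197, 0.2104, 0.0992]
tool_rot: [-0.19, 0.73, 0.614, 0.233]
contact_force: [3.0, -3.1, 1.6]
gripper_width: -0.001
```

```bash
python3 - <<'E'
from h import *
plan(PL,(70,-60,14),"push")
E
```

```text
t 4.6 pos [0.6197 0.2104 0.0992] F [ 3.  -3.1  1.6] w -0.001 j [-0.04  0.16  1.82  0.67  1.15 -0.14]
face now mm [ 64.1 -62.5  13.9] target [0.6258 0.2109 0.0972]
rotvec deg (tool) [ 0.5 -0.1  0.1]
shift in tool now mm [0.1 5.9 2.6]  in final tool [0.1 5.9 2.5]
```

Call:
move_arm --rows '[{"tx":0,"ty":-0.006,"tz":0,"ax":0.2,"ay":0,"az":0,"jaw":255},{"tx":0,"ty":-0.006,"tz":0,"ax":0.2,"ay":0,"az":0,"jaw":255},{"tx":0,"ty":-0.006,"tz":0,"ax":0,"ay":0,"az":0,"jaw":255},{"tx":0,"ty":-0.006,"tz":0,"ax":0,"ay":0,"az":0,"jaw":255}]'

```text
time: 5.0
tool_pos: [0.597, 0.2139, 0.1022]
tool_rot: [-0.19, 0.729, 0.615, 0.234]
contact_force: [3.6, -2.4, 2.5]
gripper_width: 0.001
```

```bash
python3 - <<'E'
from h import *
plan(PL,(70,-60,14),"push")
E
cat > mk.py <<'E'
import cv2,numpy as np,sys
k,au,av,bu,bv=sys.argv[1],*map(int,sys.argv[2:6])
a=cv2.imread(f'pics/top{k}.png')[av:av+90,au:au+80];b=cv2.imread(f'pics/side{k}.png')[bv:bv+90,bu:bu+80]
def r(c):
    c=cv2.resize((255*(c/255.)**.6).astype(np.uint8),(400,450),interpolation=cv2.INTER_CUBIC)
    return c
cv2.imwrite(f'pics/m{k}.png',np.hstack([r(a),r(b)]))
E
python3 pic.py 2; python3 mk.py 2 205 165 260 130
```

```text
t 5.0 pos [0.597  0.2139 0.1022] F [ 3.6 -2.4  2.5] w 0.001 j [-0.03  0.1   1.88  0.67  1.15 -0.14]
face now mm [ 41.1 -65.2  15.2] target [0.6258 0.2109 0.0972]
rotvec deg (tool) [ 0.5 -0.1  0.3]
shift in tool now mm [-1.4 28.8  5.5]  in final tool [-1.2 28.9  5.2]
```

View pics/m2.png

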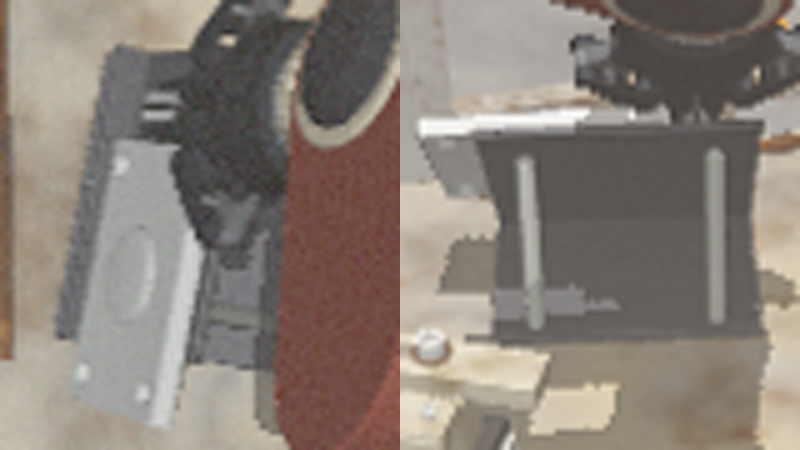

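```bash
python3 - <<'E'
from h import *
for cx in(-7.4,-35,-40,-45,-55): print(cx,proj("side",w(PL,(cx-65,-100,10))),proj("top",w(PL,(cx-65,-100,0))),proj("top",w(PL,(cx-65,0,10))))
E
```

```text
-7.4 [275.51661226 151.93153128] [241.23122759 235.75333417] [220.2219699  232.22720173]
-35 [264.91480328 152.31864423] [239.19216542 247.62846506] [218.26815398 243.25456372]
-40 [262.99144643 152.38887341] [238.82145926 249.78739096] [217.91303446 245.25886283]
-45 [261.06724791 152.45913332] [238.45034936 251.9486682 ] [217.55755549 247.26519068]
-55 [257.21632371 152.59974542] [237.70691568 256.27829204] [216.84551702 251.28394492]
```

Call:
move_arm --rows '[{"tx":-0.001,"ty":-0.006,"tz":0.001,"ax":0.2,"ay":0,"az":0,"jaw":255},{"tx":0,"ty":-0.006,"tz":0.001,"ax":0.2,"ay":0,"az":0,"jaw":255},{"tx":0,"ty":-0.005,"tz":0,"ax":0,"ay":0,"az":0,"jaw":255},{"tx":0,"ty":0,"tz":0,"ax":0,"ay":0,"az":0,"jaw":255}]'

```text
time: 5.5
tool_pos: [0.5832, 0.2165, 0.1032]
tool_rot: [-0.19, 0.728, 0.615, 0.235]
contact_force: [1.6, -2.1, 2.1]
gripper_width: 0.001
```

```bash
python3 - <<'E'
from h import *
plan(PL,(24.5,-60,14),"push")
E
python3 pic.py 3; python3 mk.py 3 205 180 240 130
```

```text
t 5.5 pos [0.5832 0.2165 0.1032] F [ 1.6 -2.1  2.1] w 0.001 j [-0.03  0.07  1.91  0.67  1.15 -0.14]
face now mm [ 27.1 -65.9  16. ] target [0.581  0.2187 0.0972]
rotvec deg (tool) [ 0.6 -0.2  0.4]
shift in tool now mm [-2.  -2.7  5.9]  in final tool [-2.  -2.6  5.9]
```

View pics/m3.png

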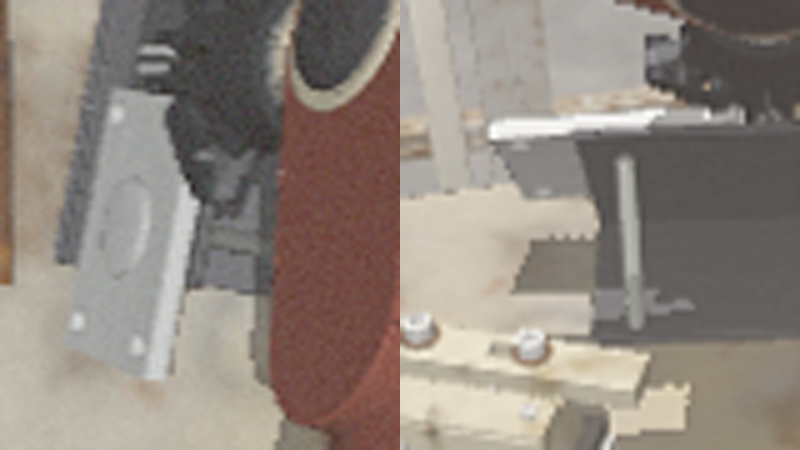

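Call:
move_arm --rows '[{"tx":-0.001,"ty":-0.004,"tz":0.001,"ax":0.2,"ay":0,"az":0,"jaw":255},{"tx":0,"ty":-0.003,"tz":0,"ax":0,"ay":0,"az":0,"jaw":255},{"tx":0,"ty":0,"tz":0,"ax":0,"ay":0,"az":0,"jaw":255}]'

```text
time: 5.9
tool_pos: [0.5799, 0.2166, 0.104]
tool_rot: [-0.189, 0.728, 0.615, 0.236]
contact_force: [2.6, -2.9, 2.0]
gripper_width: -0.003
```

```bash
python3 - <<'E'
from h import *
plan(PL,(24.5,-60,14),"push")
E
```

```text
t 5.9 pos [0.5799 0.2166 0.104 ] F [ 2.6 -2.9  2. ] w -0.003 j [-0.03  0.06  1.92  0.67  1.14 -0.14]
face now mm [ 23.8 -66.9  16.1] target [0.581  0.2187 0.0972]
rotvec deg (tool) [ 0.8 -0.2  0.5]
shift in tool now mm [-2.1  0.6  6.9]  in final tool [-2.1  0.7  6.9]
```

Call:
move_arm --rows '[{"tx":0,"ty":0.012,"tz":0,"ax":0,"ay":0,"az":0,"jaw":255},{"tx":0.005,"ty":0.005,"tz":-0.03,"ax":0,"ay":0,"az":0,"jaw":255},{"tx":0.005,"ty":0,"tz":-0.04,"ax":0,"ay":0,"az":0,"jaw":255},{"tx":0,"ty":0,"tz":-0.04,"ax":0,"ay":0,"az":0,"jaw":255},{"tx":0,"ty":-0.02,"tz":-0.02,"ax":0,"ay":0,"az":0,"jaw":255},{"tx":0,"ty":-0.03,"tz":0,"ax":0,"ay":0,"az":8,"jaw":0},{"tx":0,"ty":0,"tz":0,"ax":0,"ay":0,"az":8.5,"jaw":0},{"tx":0,"ty":0,"tz":0,"ax":0,"ay":0,"az":8.5,"jaw":0},{"tx":0,"ty":0,"tz":0,"ax":0,"ay":0,"az":8.5,"jaw":0},{"tx":0,"ty":0,"tz":0,"ax":0,"ay":0,"az":8.5,"jaw":0},{"tx":0,"ty":0,"tz":0,"ax":0,"ay":0,"az":8.5,"jaw":0},{"tx":0,"ty":0,"tz":0,"ax":0,"ay":0,"az":8.5,"jaw":0}]'

```text
time: 7.1
tool_pos: [0.5217, 0.1594, 0.2022]
tool_rot: [-0.29, 0.937, 0.173, 0.086]
contact_force: [0.0, 0.3, -0.2]
gripper_width: 0.997
```

```bash
python3 - <<'E'
from h import *
plan(PL,(-99,-160,5),"grip")
E
```

```text
t 7.1 pos [0.5217 0.1594 0.2022] F [ 0.   0.3 -0.2] w 0.997 j [-0.15 -0.18  1.97  0.62  1.42  0.94]
face now mm [ -23.8 -185.3   18.1] target [0.4482 0.1759 0.1739]
rotvec deg (tool) [-0.7  2.1 30. ]
shift in tool now mm [-70.8 -25.7  28.1]  in final tool [-75.2  13.1  25.3]
```

Call:
move_arm --rows '[{"tx":0,"ty":0,"tz":0,"ax":0,"ay":0.5,"az":7.5,"jaw":0},{"tx":0,"ty":0,"tz":0,"ax":0,"ay":0.5,"az":7.5,"jaw":0},{"tx":0,"ty":0,"tz":0,"ax":0,"ay":0.5,"az":7.5,"jaw":0},{"tx":0,"ty":0,"tz":0,"ax":0,"ay":0.5,"az":7.5,"jaw":0},{"tx":-0.025,"ty":0.004,"tz":0.005,"ax":0,"ay":0,"az":0,"jaw":0},{"tx":-0.025,"ty":0.004,"tz":0.005,"ax":0,"ay":0,"az":0,"jaw":0},{"tx":-0.025,"ty":0.004,"tz":0.005,"ax":0,"ay":0,"az":0,"jaw":0},{"tx":0,"ty":0,"tz":0.005,"ax":0,"ay":0,"az":0,"jaw":0},{"tx":0,"ty":0,"tz":0,"ax":0,"ay":0,"az":0,"jaw":0}]'

```text
time: 8.0
tool_pos: [0.437, 0.1796, 0.1677]
tool_rot: [-0.308, 0.947, -0.093, 0.0]
contact_force: [0.6, -0.4, 0.4]
gripper_width: 0.996
```

```bash
python3 - <<'E'
from h import *
plan(PL,(-99,-49,5),"grip")
E
python3 pic.py 4; python3 mk.py 4 205 190 230 120
```

```text
t 8.0 pos [0.437  0.1796 0.1677] F [ 0.6 -0.4  0.4] w 0.996 j [-0.14 -0.37  2.19  0.64  1.39  1.49]
face now mm [-110.7 -153.9    2.8] target [0.4591 0.2387 0.083 ]
rotvec deg (tool) [-0.7  2.4 -2.2]
shift in tool now mm [ 16.1  -1.4 104.4]  in final tool [ 11.7  -2.2 104.9]
```

View pics/m4.png

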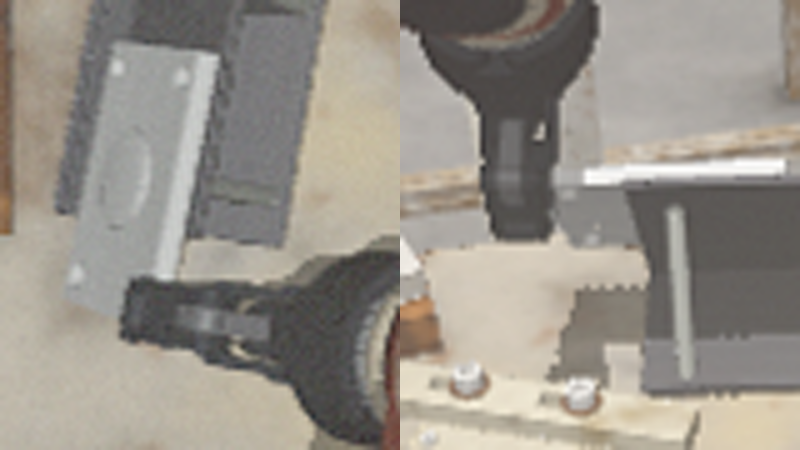

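```bash
python3 - <<'E'
from h import *
for cx in(-53,-57,-61): print(cx,proj("side",w(PL,(cx+65,-100,10))),proj("side",w(PL,(cx+65,-100,0))),proj("top",w(PL,(cx+65,-100,0))),proj("top",w(PL,(cx+65,0,10))))
E
```

```text
-53 [307.77858728 150.7535221 ] [307.9349224  154.33020989] [247.39155775 199.8766808 ] [226.12977587 198.88346934]
-57 [306.25493555 150.8091565 ] [306.40751564 154.38660679] [247.10212308 201.56229618] [225.85203674 200.45103251]
-61 [304.73075307 150.86481028] [304.8795755  154.44302338] [246.81243932 203.24936222] [225.57407528 202.01985054]
```

Call:
move_arm --rows '[{"tx":0.008,"ty":-0.001,"tz":0,"ax":-0.7,"ay":2.4,"az":-2.2,"jaw":0},{"tx":0.004,"ty":-0.001,"tz":0.025,"ax":0,"ay":0,"az":0,"jaw":0},{"tx":0,"ty":0,"tz":0.025,"ax":0,"ay":0,"az":0,"jaw":0},{"tx":0,"ty":0,"tz":0.025,"ax":0,"ay":0,"az":0,"jaw":0},{"tx":0,"ty":0,"tz":0.015,"ax":0,"ay":0,"az":0,"jaw":0},{"tx":0,"ty":0,"tz":0,"ax":0,"ay":0,"az":0,"jaw":0}]'

```text
time: 8.7
tool_pos: [0.4673, 0.2303, 0.0968]
tool_rot: [-0.3, 0.95, -0.081, 0.029]
contact_force: [-0.9, -0.0, 0.2]
gripper_width: 0.996
```

```bash
python3 - <<'E'
from h import *
plan(PL,(-98,-49,5),"grip")
E
```

```text
t 8.7 pos [0.4673 0.2303 0.0968] F [-0.9 -0.   0.2] w 0.996 j [-0.   -0.2   2.18  0.67  1.14  1.45]
face now mm [-89.5 -64.2   7.3] target [0.4601 0.2385 0.083 ]
rotvec deg (tool) [-0.  -0.4  0.2]
shift in tool now mm [-8.6  2.3 15.1]  in final tool [-8.5  2.3 15.2]
```

Call:
move_arm --rows '[{"tx":-0.009,"ty":0.001,"tz":0,"ax":0,"ay":-0.4,"az":0,"jaw":0},{"tx":0,"ty":0.001,"tz":0.008,"ax":0,"ay":0,"az":0,"jaw":0},{"tx":-0.001,"ty":0,"tz":0.007,"ax":0,"ay":0,"az":0,"jaw":0},{"tx":0,"ty":0,"tz":0,"ax":0,"ay":0,"az":0,"jaw":0}]'

```text
time: 9.1
tool_pos: [0.4604, 0.2386, 0.0848]
tool_rot: [-0.3, 0.95, -0.08, 0.027]
contact_force: [-0.2, -0.2, -0.3]
gripper_width: 1.0
```

```bash
python3 - <<'E'
from h import *
plan(PL,(-98,-49,5),"grip")
E
```

```text
t 9.1 pos [0.4604 0.2386 0.0848] F [-0.2 -0.2 -0.3] w 1.0 j [ 0.01 -0.19  2.19  0.68  1.11  1.45]
face now mm [-97.7 -50.4   6.2] target [0.4601 0.2385 0.083 ]
rotvec deg (tool) [-0.1 -0.1  0.3]
shift in tool now mm [-0.3  1.2  1.4]  in final tool [-0.3  1.2  1.4]
```

Call:
move_arm --rows '[{"tx":0,"ty":0.001,"tz":0.001,"ax":0,"ay":0,"az":0.3,"jaw":120},{"tx":0,"ty":0,"tz":0,"ax":0,"ay":0,"az":0,"jaw":180},{"tx":0,"ty":0,"tz":0,"ax":0,"ay":0,"az":0,"jaw":215},{"tx":0,"ty":0,"tz":0,"ax":0,"ay":0,"az":0,"jaw":255},{"tx":0,"ty":0,"tz":0,"ax":0,"ay":0,"az":0,"jaw":255},{"tx":0,"ty":0,"tz":0,"ax":0,"ay":0,"az":0,"jaw":255},{"tx":0,"ty":0,"tz":0,"ax":0,"ay":0,"az":0,"jaw":255}]'

```text
time: 9.8
tool_pos: [0.4613, 0.2376, 0.0845]
tool_rot: [-0.3, 0.95, -0.082, 0.028]
contact_force: [0.7, 0.1, -0.2]
gripper_width: 0.109
```

```bash
python3 - <<'E'
from h import *
plan(PL,(-98,-49,5),"grip")
E
```

```text
t 9.8 pos [0.4613 0.2376 0.0845] F [ 0.7  0.1 -0.2] w 0.109 j [ 0.01 -0.19  2.19  0.68  1.11  1.45]
face now mm [-96.6 -50.6   5.3] target [0.4601 0.2385 0.083 ]
rotvec deg (tool) [-0.1 -0.3 -0. ]
shift in tool now mm [-1.4  0.3  1.6]  in final tool [-1.4  0.3  1.6]
```

Call:
move_arm --rows '[{"tx":0,"ty":-0.003,"tz":-0.004,"ax":0,"ay":0,"az":0,"jaw":255},{"tx":0,"ty":-0.005,"tz":-0.008,"ax":0,"ay":0,"az":0,"jaw":255},{"tx":0,"ty":-0.008,"tz":-0.012,"ax":0,"ay":0,"az":0,"jaw":255},{"tx":0,"ty":-0.01,"tz":-0.015,"ax":0,"ay":0,"az":0,"jaw":255},{"tx":0,"ty":-0.01,"tz":-0.02,"ax":0,"ay":0,"az":0,"jaw":255},{"tx":0,"ty":-0.01,"tz":-0.02,"ax":0,"ay":0,"az":0,"jaw":255},{"tx":0,"ty":-0.01,"tz":-0.02,"ax":0,"ay":0,"az":0,"jaw":255},{"tx":0,"ty":0,"tz":0,"ax":0,"ay":0,"az":0,"jaw":255}]'

```text
time: 10.6
tool_pos: [0.4558, 0.2265, 0.2038]
tool_rot: [-0.299, 0.951, -0.082, 0.025]
contact_force: [0.2, 0.3, -2.9]
gripper_width: 0.11
```

```bash
python3 - <<'E'
from h import *
plan(ST,(-97,-200,60),"grip")
E
python3 pic.py 5; python3 mk.py 5 205 170 230 80
```

```text
t 10.6 pos [0.4558 0.2265 0.2038] F [ 0.2  0.3 -2.9] w 0.11 j [-0.01 -0.37  2.12  0.62  1.34  1.6 ]
face now mm [-148.6   84.7  406.5] target [ 0.4981 -0.2216  0.2382]
rotvec deg (tool) [ 0.1 -4.9 -7.2]
shift in tool now mm [ 118.5  336.5 -276.7]  in final tool [  51.6  346.5 -284.7]
```

View pics/m5.png

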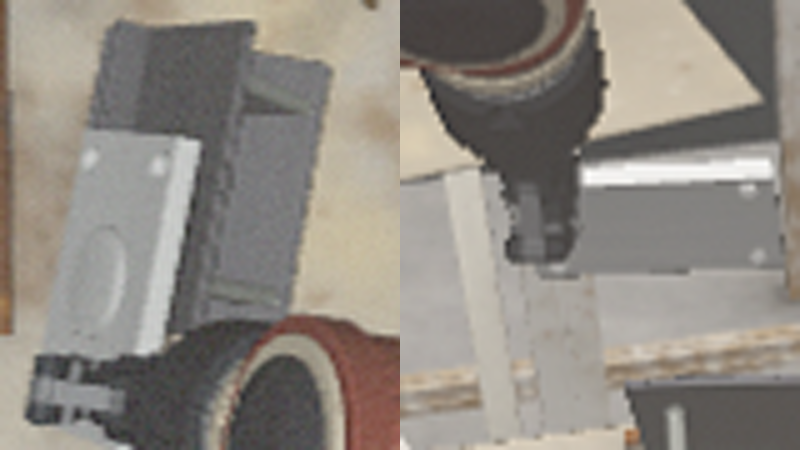

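```bash
python3 - <<'E'
from h import *
s,t,R=cur()
for a in (-4,-2,0,2,4):
  r=Ro.from_rotvec([0,np.radians(a),0]).as_matrix()
  # rotate about grasp point (0,0,-19mm)
  o=[]
  for q in((105.6,5.3,-49.4),(105.6,5.3,50.6),(105.6,-4.7,-49.4)):
    g=np.array([0,0,-19.]);X=t+R@(g+r@(np.array(q)-g))/1000; o.append(proj("side",X).round(1)); 
    if q[2]<0:o.append(proj("top",X).round(1))
  print(a,*o)
E
```

```text
-4 [303.9 118.5] [242.8 198.4] [301.9 136. ] [303.8 114.7] [238.5 197.5]
-2 [303.6 117.8] [243.5 198.8] [302.9 135.4] [303.4 114. ] [239.2 197.9]
0 [303.1 117.1] [244.2 199.2] [303.8 134.8] [303.  113.3] [239.8 198.3]
2 [302.6 116.4] [244.9 199.8] [304.6 134.2] [302.5 112.5] [240.5 198.9]
4 [302.  115.7] [245.6 200.4] [305.5 133.5] [301.9 111.8] [241.2 199.5]
```

Call:
move_arm --rows '[{"tx":0,"ty":-0.017,"tz":-0.025,"ax":0,"ay":-1.2,"az":-1.8,"jaw":255},{"tx":0,"ty":-0.017,"tz":-0.025,"ax":0,"ay":-1.2,"az":-1.8,"jaw":255},{"tx":0.005,"ty":0.025,"tz":-0.018,"ax":0,"ay":-1.2,"az":-1.8,"jaw":255},{"tx":0.005,"ty":0.033,"tz":-0.022,"ax":0,"ay":-1.2,"az":-1.8,"jaw":255},{"tx":0.005,"ty":0.033,"tz":-0.022,"ax":0,"ay":0,"az":0,"jaw":255},{"tx":0.005,"ty":0.033,"tz":-0.022,"ax":0,"ay":0,"az":0,"jaw":255},{"tx":0.005,"ty":0.033,"tz":-0.022,"ax":0,"ay":0,"az":0,"jaw":255},{"tx":0.005,"ty":0.033,"tz":-0.022,"ax":0,"ay":0,"az":0,"jaw":255}]'

```text
time: 11.5
tool_pos: [0.4702, -0.0064, 0.2429]
tool_rot: [-0.3, 0.954, -0.006, -0.013]
contact_force: [0.6, -0.4, -3.6]
gripper_width: 0.109
```

```bash
python3 - <<'E'
from h import *
plan(ST,(-97,-180,60),"grip")
E
```

```text
t 11.5 pos [ 0.4702 -0.0064  0.2429] F [ 0.6 -0.4 -3.6] w 0.109 j [-0.48 -0.22  1.93  0.53  1.73  1.1 ]
face now mm [-129.4  -80.7  238.4] target [ 0.4983 -0.2101  0.2219]
rotvec deg (tool) [ 0.1  1.9 -0.1]
shift in tool now mm [ 29.5 178.6 -99.9]  in final tool [ 32.4 178.4 -99.3]
```

Call:
move_arm --rows '[{"tx":0.007,"ty":0.036,"tz":-0.02,"ax":0,"ay":1,"az":0,"jaw":255},{"tx":0.007,"ty":0.036,"tz":-0.02,"ax":0,"ay":0.9,"az":0,"jaw":255},{"tx":0.007,"ty":0.036,"tz":-0.02,"ax":0,"ay":0,"az":0,"jaw":255},{"tx":0.006,"ty":0.036,"tz":-0.02,"ax":0,"ay":0,"az":0,"jaw":255},{"tx":0.004,"ty":0.034,"tz":-0.02,"ax":0,"ay":0,"az":0,"jaw":255},{"tx":0,"ty":0,"tz":0,"ax":0,"ay":0,"az":0,"jaw":255},{"tx":0,"ty":0,"tz":0,"ax":0,"ay":0,"az":0,"jaw":255}]'

```text
time: 12.2
tool_pos: [0.4943, -0.2203, 0.2066]
tool_rot: [-0.304, 0.953, -0.018, -0.002]
contact_force: [-0.2, 0.3, -3.2]
gripper_width: 0.109
```

```bash
python3 - <<'E'
from h import *
plan(ST,(-97,-120,12),"grip")
s,t,R=cur()
for a in (-4,-2,0,2,4):
  r=Ro.from_rotvec([0,np.radians(a),0]).as_matrix()
  o=[]
  for q in((105.6,5.3,-49.4),(105.6,5.3,50.6),(105.6,-4.7,-49.4)):
    g=np.array([0,0,-19.]);X=t+R@(g+r@(np.array(q)-g))/1000; o.append(proj("side",X).round(1)); 
    o.append(proj("top",X).round(1))
  print(a,*o)
E
python3 pic.py 6; python3 mk.py 6 365 140 315 180
```

```text
t 12.2 pos [ 0.4943 -0.2203  0.2066] F [-0.2  0.3 -3.2] w 0.109 j [-0.78  0.11  1.69  0.44  1.79  0.83]
face now mm [-100.8 -173.4   42.8] target [ 0.4982 -0.215   0.1452]
rotvec deg (tool) [-0.3  0.3 -1. ]
shift in tool now mm [ 4.7 31.  53.2]  in final tool [ 3.8 30.8 53.4]
-4 [386.1 244. ] [448.9 172.5] [366.5 251.7] [412.7 181.4] [384.8 237.6] [445.9 172. ]
-2 [386.3 243.7] [450.4 172.7] [368.3 251.3] [413.9 180.1] [385.  237.3] [447.4 172.1]
0 [386.3 243.5] [451.9 172.9] [370.2 250.9] [415.1 178.8] [385.1 237.1] [448.9 172.4]
2 [386.3 243.3] [453.4 173.2] [372.  250.5] [416.3 177.6] [385.1 236.8] [450.4 172.7]
4 [386.2 243.1] [454.9 173.6] [373.7 250. ] [417.6 176.4] [384.9 236.6] [451.9 173. ]
```

View pics/m6.png

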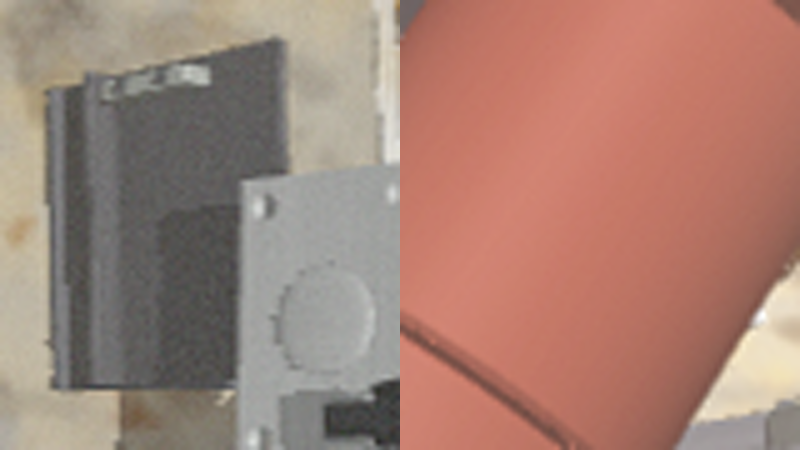

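```bash
python3 - <<'E'
import cv2,numpy as np
a=cv2.imread('pics/top6.png')[150:260,380:500]
c=cv2.resize(a,(720,660),interpolation=cv2.INTER_CUBIC)[:600];cv2.imwrite('pics/n6.png',c)
from h import *
s,t,R=cur()
for a in (-4,-2,0,2,4):
  r=Ro.from_rotvec([0,np.radians(a),0]).as_matrix()
  o=[]
  for q in((105.6,-4.7,-49.4),(105.6,-4.7,50.6),(-24.4,-4.7,50.6)):
    g=np.array([0,0,-19.]);X=t+R@(g+r@(np.array(q)-g))/1000
    o.append(proj("top",X).round(1))
  print(a,*o)
E
```

```text
-4 [445.5 172. ] [409.3 181. ] [413.3 238.4]
-2 [447.  172.2] [410.5 179.7] [412.9 237.3]
0 [448.5 172.4] [411.7 178.4] [412.6 236.2]
2 [449.9 172.7] [412.9 177.2] [412.3 235.1]
4 [451.4 173.1] [414.2 176. ] [412. 234.]
```

View pics/n6.png

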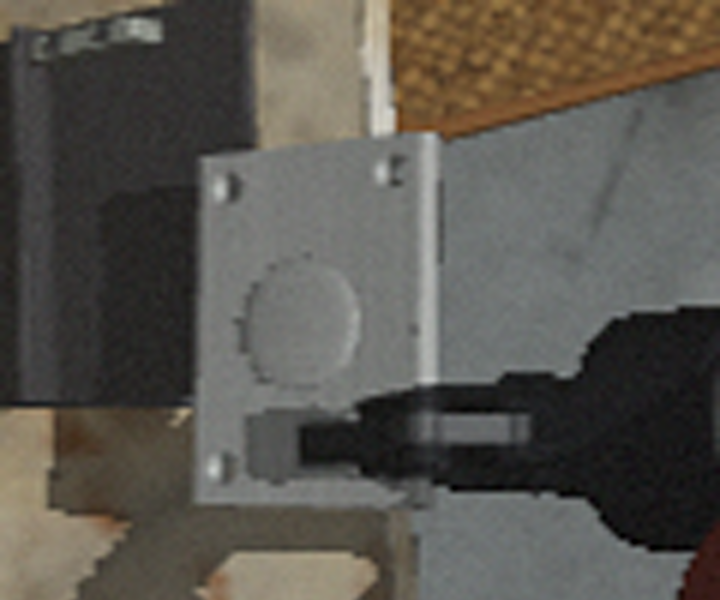

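Call:
move_arm --rows '[{"tx":0,"ty":0.008,"tz":0.01,"ax":0,"ay":-1.2,"az":-1,"jaw":255},{"tx":0,"ty":0.008,"tz":0.02,"ax":0,"ay":-1.2,"az":0,"jaw":255},{"tx":-0.001,"ty":0.006,"tz":0.02,"ax":0,"ay":0,"az":0,"jaw":255},{"tx":-0.001,"ty":0,"tz":0.02,"ax":0,"ay":0,"az":0,"jaw":255},{"tx":-0.001,"ty":0,"tz":0.015,"ax":0,"ay":0,"az":0,"jaw":255},{"tx":0,"ty":0,"tz":0,"ax":0,"ay":0,"az":0,"jaw":255}]'

```text
time: 12.9
tool_pos: [0.4867, -0.1798, 0.1159]
tool_rot: [-0.304, 0.952, 0.003, -0.024]
contact_force: [0.3, -0.0, -3.7]
gripper_width: 0.114
```

```bash
python3 - <<'E'
from h import *
plan(ST,(-99,-62,16),"grip")
E
```

```text
t 12.9 pos [ 0.4867 -0.1798  0.1159] F [ 0.3 -0.  -3.7] w 0.114 j [-0.72  0.17  1.79  0.42  1.66  0.78]
face now mm [-109.3  -76.    23.8] target [ 0.497  -0.1784  0.1   ]
rotvec deg (tool) [-0.4  3.4  0.4]
shift in tool now mm [11.   8.  13.3]  in final tool [10.3  7.8 14. ]
```

Call:
move_arm --rows '[{"tx":0.006,"ty":0.003,"tz":0.004,"ax":0,"ay":0.5,"az":0,"jaw":255},{"tx":0.005,"ty":0.003,"tz":0.004,"ax":0,"ay":0,"az":0,"jaw":255},{"tx":0,"ty":0,"tz":0,"ax":0,"ay":0,"az":0,"jaw":255}]'

```text
time: 13.2
tool_pos: [0.4988, -0.1797, 0.1051]
tool_rot: [-0.303, 0.953, 0.002, -0.019]
contact_force: [-0.3, -0.8, -3.4]
gripper_width: 0.111
```

```bash
python3 - <<'E'
from h import *
plan(ST,(-99,-58,8),"grip")
E
python3 pic.py 7; python3 - <<'E'
import cv2,numpy as np
a=cv2.imread('pics/top7.png')[150:250,365:465]
b=cv2.imread('pics/side7.png')[200:300,315:415]
c=np.hstack([cv2.resize(x,(400,400),interpolation=cv2.INTER_CUBIC) for x in(a,b)]);c=(255*(c/255.)**.6).astype(np.uint8);cv2.imwrite('pics/n7.png',c)
E
```

```text
t 13.2 pos [ 0.4988 -0.1797  0.1051] F [-0.3 -0.8 -3.4] w 0.111 j [-0.71  0.2   1.77  0.43  1.63  0.78]
face now mm [-97.1 -66.9  17.9] target [ 0.4969 -0.1827  0.0921]
rotvec deg (tool) [-0.3  2.9  0.5]
shift in tool now mm [-1.5  9.9  8.9]  in final tool [-1.9  9.9  8.9]
```

View pics/n7.png

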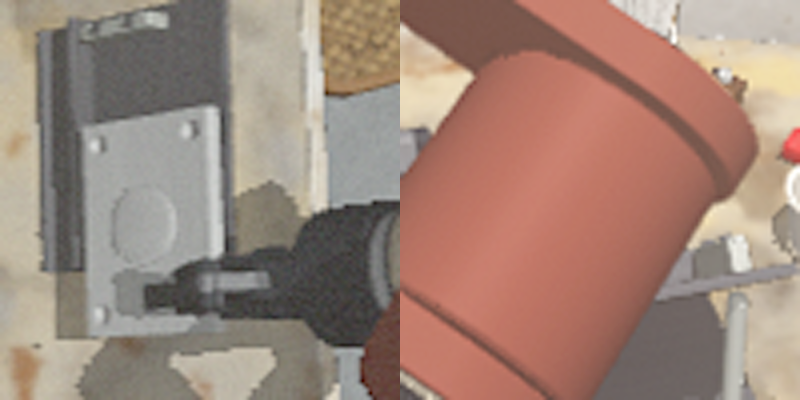

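Call:
move_arm --rows '[{"tx":0,"ty":0.005,"tz":0.002,"ax":0,"ay":0,"az":0.4,"jaw":255},{"tx":0,"ty":0.005,"tz":0.003,"ax":0,"ay":0,"az":0,"jaw":255},{"tx":0,"ty":0,"tz":0.003,"ax":0,"ay":0,"az":0,"jaw":255},{"tx":0,"ty":0,"tz":0,"ax":0,"ay":0,"az":0,"jaw":255}]'

```text
time: 13.7
tool_pos: [0.4991, -0.1856, 0.0938]
tool_rot: [-0.302, 0.953, -0.002, -0.019]
contact_force: [-0.6, 0.9, -4.5]
gripper_width: 0.103
```

```bash
python3 - <<'E'
from h import *
plan(ST,(-98,-50.5,5.5),"grip")
E
```

```text
t 13.7 pos [ 0.4991 -0.1856  0.0938] F [-0.6  0.9 -4.5] w 0.103 j [-0.72  0.22  1.77  0.42  1.61  0.78]
face now mm [-96.8 -61.    6.6] target [ 0.498  -0.1805  0.0845]
rotvec deg (tool) [-0.1  2.7  0.1]
shift in tool now mm [-0.7  1.2 10.5]  in final tool [-1.2  1.1 10.5]
```

Call:
move_arm --rows '[{"tx":0,"ty":0,"tz":0.003,"ax":0,"ay":0,"az":0,"jaw":255},{"tx":0,"ty":0,"tz":0.003,"ax":0,"ay":0,"az":0,"jaw":255},{"tx":0,"ty":0,"tz":0.001,"ax":0,"ay":0,"az":0,"jaw":255}]'

```text
time: 14.0
tool_pos: [0.4987, -0.1813, 0.0877]
tool_rot: [-0.302, 0.953, -0.002, -0.019]
contact_force: [-0.2, 0.4, -2.6]
gripper_width: 0.107
```

```bash
python3 - <<'E'
from h import *
plan(ST,(-98,-50.5,5.5),"grip")
E
```

```text
t 14.0 pos [ 0.4987 -0.1813  0.0877] F [-0.2  0.4 -2.6] w 0.107 j [-0.71  0.22  1.78  0.43  1.6   0.77]
face now mm [-97.2 -53.6   6.6] target [ 0.498  -0.1805  0.0845]
rotvec deg (tool) [-0.1  2.7  0.1]
shift in tool now mm [-0.7  1.1  3.1]  in final tool [-0.8  1.1  3.1]
```

Call:
move_arm --rows '[{"tx":0,"ty":0.001,"tz":0.002,"ax":0,"ay":0,"az":0,"jaw":255},{"tx":0,"ty":0.001,"tz":0.002,"ax":0,"ay":0,"az":0,"jaw":255}]'

```text
time: 14.2
tool_pos: [0.4989, -0.1815, 0.0861]
tool_rot: [-0.302, 0.953, -0.001, -0.019]
contact_force: [-6.1, -3.9, 9.5]
gripper_width: 0.11
```

```bash
python3 - <<'E'
from h import *
plan(ST,(-98,-50.5,5.5),"grip")
E
```

```text
t 14.2 pos [ 0.4989 -0.1815  0.0861] F [-6.1 -3.9  9.5] w 0.11 j [-0.71  0.22  1.78  0.43  1.6   0.77]
face now mm [-97.  -52.4   5.6] target [ 0.498  -0.1805  0.0845]
rotvec deg (tool) [-0.2  2.7  0.2]
shift in tool now mm [-0.9  0.1  2. ]  in final tool [-1.   0.1  1.9]
```

Call:
move_arm --rows '[{"tx":0,"ty":0.0005,"tz":0,"ax":0,"ay":0,"az":0,"jaw":255},{"tx":0,"ty":0,"tz":0,"ax":0,"ay":0,"az":0,"jaw":215},{"tx":0,"ty":0,"tz":0,"ax":0,"ay":0,"az":0,"jaw":190},{"tx":0,"ty":0,"tz":0,"ax":0,"ay":0,"az":0,"jaw":150},{"tx":0,"ty":0,"tz":0,"ax":0,"ay":0,"az":0,"jaw":80},{"tx":0,"ty":0,"tz":0,"ax":0,"ay":0,"az":0,"jaw":80}]'

```text
time: 14.8
tool_pos: [0.5007, -0.1823, 0.088]
tool_rot: [-0.302, 0.953, -0.0, -0.016]
contact_force: [-0.6, -0.3, -0.1]
gripper_width: 0.686
```

```bash
python3 - <<'E'
from h import *
plan(ST,(-98,-50.5,5.5),"grip")
E
python3 pic.py 8; python3 - <<'E'
import cv2,numpy as np
a=cv2.imread('pics/top8.png')[150:250,365:465]
b=cv2.imread('pics/side8.png')[200:300,315:415]
c=np.hstack([cv2.resize(x,(400,400),interpolation=cv2.INTER_CUBIC) for x in(a,b)]);c=(255*(c/255.)**.6).astype(np.uint8);cv2.imwrite('pics/n8.png',c)
E
```

```text
t 14.8 pos [ 0.5007 -0.1823  0.088 ] F [-0.6 -0.3 -0.1] w 0.686 j [-0.71  0.22  1.77  0.43  1.6   0.77]
face now mm [-95.2 -54.4   6. ] target [ 0.498  -0.1805  0.0845]
rotvec deg (tool) [-0.1  2.5  0.4]
shift in tool now mm [-2.6  0.5  4. ]  in final tool [-2.8  0.5  3.9]
```

View pics/n8.png

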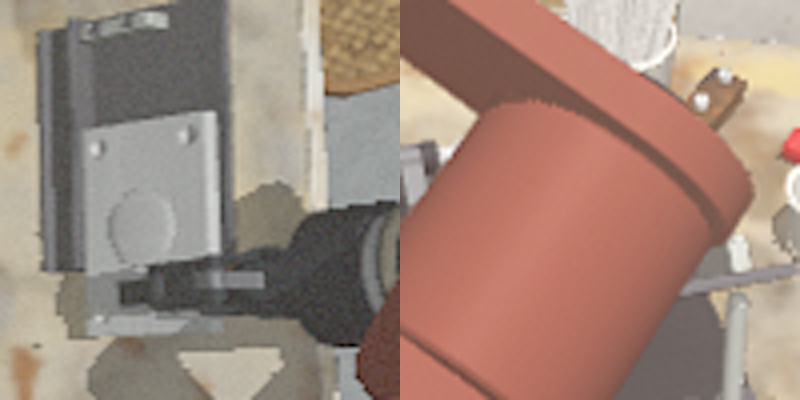

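Call:
move_arm --rows '[{"tx":0,"ty":0,"tz":-0.015,"ax":0,"ay":0,"az":0,"jaw":60},{"tx":0,"ty":0,"tz":-0.03,"ax":0,"ay":0,"az":0,"jaw":60},{"tx":0,"ty":0,"tz":-0.04,"ax":0,"ay":0,"az":0,"jaw":60},{"tx":-0.01,"ty":-0.02,"tz":-0.04,"ax":0,"ay":2.5,"az":0,"jaw":60},{"tx":-0.03,"ty":0,"tz":0,"ax":0,"ay":0,"az":-8,"jaw":255},{"tx":0,"ty":0,"tz":0,"ax":0,"ay":0,"az":-8.5,"jaw":255},{"tx":0,"ty":0,"tz":0,"ax":0,"ay":0,"az":-8.5,"jaw":255},{"tx":0,"ty":0,"tz":0,"ax":0,"ay":0,"az":-8.5,"jaw":255},{"tx":0,"ty":0,"tz":0,"ax":0,"ay":0,"az":-8.5,"jaw":255},{"tx":0,"ty":0,"tz":0,"ax":0,"ay":0,"az":-8.5,"jaw":255},{"tx":0,"ty":0,"tz":0,"ax":0,"ay":0,"az":-8.5,"jaw":255},{"tx":0,"ty":0,"tz":0,"ax":0,"ay":0,"az":-8.5,"jaw":255}]'

```text
time: 16.1
tool_pos: [0.4637, -0.2475, 0.2183]
tool_rot: [-0.242, 0.795, 0.529, 0.174]
contact_force: [-0.7, 0.4, -0.0]
gripper_width: -0.0
```

```bash
python3 - <<'E'
from h import *
plan(ST,(-155,-130,20),"push")
E
python3 pic.py 9; python3 - <<'E'
import cv2,numpy as np
a=cv2.imread('pics/top9.png')[150:250,365:465]
b=cv2.imread('pics/side9.png')[220:320,300:400]
c=np.hstack([cv2.resize(x,(400,400),interpolation=cv2.INTER_CUBIC) for x in(a,b)]);c=(255*(c/255.)**.6).astype(np.uint8);cv2.imwrite('pics/n9.png',c)
E
```

```text
t 16.1 pos [ 0.4637 -0.2475  0.2183] F [-0.7  0.4 -0. ] w -0.0 j [-0.85  0.07  1.7   0.41  1.81 -0.44]
face now mm [-130.8 -198.9   26.7] target [ 0.4403 -0.213   0.158 ]
rotvec deg (tool) [  0.5   0.3 -21.4]
shift in tool now mm [-14.9 -20.7  68.8]  in final tool [ -6.7 -24.2  68.9]
```

View pics/n9.png

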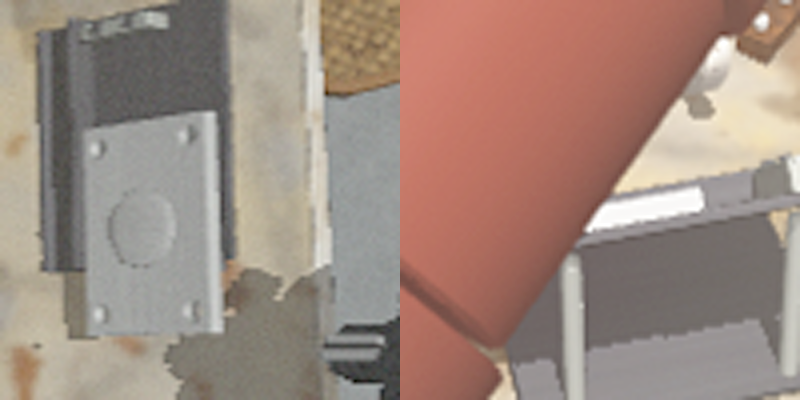

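Call:
move_arm --rows '[{"tx":0,"ty":0,"tz":0,"ax":0,"ay":0,"az":-7.1,"jaw":255},{"tx":0,"ty":0,"tz":0,"ax":0,"ay":0,"az":-7.1,"jaw":255},{"tx":0,"ty":0,"tz":0,"ax":0,"ay":0,"az":-7.1,"jaw":255},{"tx":-0.002,"ty":-0.012,"tz":0,"ax":0,"ay":0,"az":0,"jaw":255},{"tx":-0.002,"ty":-0.012,"tz":0.02,"ax":0,"ay":0,"az":0,"jaw":255},{"tx":-0.002,"ty":-0.002,"tz":0.025,"ax":0,"ay":0,"az":0,"jaw":255},{"tx":0,"ty":0,"tz":0.02,"ax":0,"ay":0,"az":0,"jaw":255},{"tx":0,"ty":0,"tz":0,"ax":0,"ay":0,"az":0,"jaw":255}]'

```text
time: 17.0
tool_pos: [0.4358, -0.2176, 0.1638]
tool_rot: [-0.206, 0.694, 0.657, 0.212]
contact_force: [-0.5, -0.0, 0.1]
gripper_width: -0.001
```

```bash
python3 - <<'E'
from h import *
plan(ST,(-155,-60,14),"push")
for x in(-118,-121,-124):print(x,proj("top",w(ST,(x,0,10))),proj("top",w(ST,(x,-100,10))),proj("top",w(ST,(x+130,0,10))),proj("top",w(ST,(x+130,-100,10))))
E
```

```text
t 17.0 pos [ 0.4358 -0.2176  0.1638] F [-0.5 -0.   0.1] w -0.001 j [-0.85  0.02  1.84  0.41  1.72 -0.83]
face now mm [-159.3 -137.5   19.5] target [ 0.441  -0.1778  0.0972]
rotvec deg (tool) [ 0.7  0.6 -1.7]
shift in tool now mm [-4.5  3.6 77.6]  in final tool [-5.5  4.3 77.5]
-118 [385.93584955 233.88025253] [416.59634561 233.21909119] [385.14027739 182.40436174] [415.31574786 177.67278047]
-121 [385.9544516  235.08386057] [416.62631992 234.51923575] [385.15840796 183.57746371] [415.34490265 178.93737832]
-124 [385.97306475 236.28818659] [416.65631355 235.82021823] [385.17654921 184.75125653] [415.37407598 180.20277995]
```

Call:
move_arm --rows '[{"tx":-0.004,"ty":0,"tz":0.02,"ax":0.4,"ay":0.5,"az":-1.5,"jaw":255},{"tx":0,"ty":0,"tz":0.022,"ax":0,"ay":0,"az":0,"jaw":255},{"tx":0,"ty":0,"tz":0.022,"ax":0,"ay":0,"az":0,"jaw":255},{"tx":0,"ty":0,"tz":0.01,"ax":0,"ay":0,"az":0,"jaw":255},{"tx":0,"ty":0,"tz":0,"ax":0,"ay":0,"az":0,"jaw":255}]'

```text
time: 17.5
tool_pos: [0.4371, -0.18, 0.099]
tool_rot: [-0.207, 0.685, 0.664, 0.214]
contact_force: [0.6, 0.2, -0.1]
gripper_width: 0.004
```

```bash
python3 - <<'E'
from h import *
plan(ST,(-142,-58,13.5),"push")
E
```

```text
t 17.5 pos [ 0.4371 -0.18    0.099 ] F [ 0.6  0.2 -0.1] w 0.004 j [-0.8   0.06  1.93  0.42  1.6  -0.86]
face now mm [-158.9  -62.8   13.1] target [ 0.454  -0.1773  0.0953]
rotvec deg (tool) [ 0.4  0.3 -0.4]
shift in tool now mm [ 0.5 16.9  4.9]  in final tool [ 0.4 16.9  4.8]
```

Call:
move_arm --rows '[{"tx":0,"ty":0.008,"tz":0.003,"ax":0.3,"ay":0.2,"az":-0.3,"jaw":255},{"tx":0,"ty":0.008,"tz":0.002,"ax":0,"ay":0,"az":0,"jaw":255},{"tx":0,"ty":0.006,"tz":0,"ax":0,"ay":0,"az":0,"jaw":255},{"tx":0,"ty":0.006,"tz":0,"ax":0,"ay":0,"az":0,"jaw":255},{"tx":0,"ty":0.006,"tz":0,"ax":0,"ay":0,"az":0,"jaw":255},{"tx":0,"ty":0.006,"tz":0,"ax":0,"ay":0,"az":0,"jaw":255}]'

```text
time: 18.1
tool_pos: [0.48, -0.1811, 0.0974]
tool_rot: [-0.21, 0.683, 0.667, 0.213]
contact_force: [-3.3, 0.2, 1.2]
gripper_width: 0.003
```

```bash
python3 - <<'E'
from h import *
plan(ST,(-78,-58,13.5),"push")
E
```

```text
t 18.1 pos [ 0.48   -0.1811  0.0974] F [-3.3  0.2  1.2] w 0.003 j [-0.75  0.14  1.84  0.44  1.59 -0.81]
face now mm [-115.9  -61.6   12.1] target [ 0.518  -0.1786  0.0953]
rotvec deg (tool) [-0.1  0.2 -0.1]
shift in tool now mm [ 1.5 37.9  3.6]  in final tool [ 1.4 37.9  3.6]
```

Call:
move_arm --rows '[{"tx":0.0015,"ty":0.006,"tz":0,"ax":0,"ay":0,"az":0,"jaw":255},{"tx":0,"ty":0.006,"tz":0,"ax":0,"ay":0,"az":0,"jaw":255},{"tx":0,"ty":0.006,"tz":0,"ax":0,"ay":0,"az":0,"jaw":255},{"tx":0,"ty":0.006,"tz":0,"ax":0,"ay":0,"az":0,"jaw":255}]'

```text
time: 18.5
tool_pos: [0.5065, -0.1812, 0.0983]
tool_rot: [-0.209, 0.683, 0.667, 0.212]
contact_force: [-3.2, -1.8, 1.0]
gripper_width: -0.002
```

```bash
python3 - <<'E'
from h import *
plan(ST,(-78,-58,13.5),"push")
E
```

```text
t 18.5 pos [ 0.5065 -0.1812  0.0983] F [-3.2 -1.8  1. ] w -0.002 j [-0.72  0.19  1.79  0.45  1.58 -0.79]
face now mm [-89.5 -62.1  12.9] target [ 0.518  -0.1786  0.0953]
rotvec deg (tool) [-0.   0.4 -0.2]
shift in tool now mm [ 0.6 11.5  4.1]  in final tool [ 0.6 11.5  4.1]
```

Call:
move_arm --rows '[{"tx":0.001,"ty":0.005,"tz":0,"ax":0,"ay":0,"az":0,"jaw":255},{"tx":0,"ty":0.004,"tz":0,"ax":0,"ay":0,"az":0,"jaw":255}]'

```text
time: 18.7
tool_pos: [0.5165, -0.1806, 0.0989]
tool_rot: [-0.209, 0.683, 0.667, 0.212]
contact_force: [-3.6, -2.8, 0.7]
gripper_width: 0.005
```

Call:
move_arm --rows '[{"tx":0,"ty":0.002,"tz":0,"ax":0,"ay":0,"az":0,"jaw":255}]'

```text
time: 18.8
tool_pos: [0.5188, -0.1807, 0.0989]
tool_rot: [-0.209, 0.683, 0.667, 0.212]
contact_force: [-3.8, -3.0, 1.9]
gripper_width: 0.0
```

Call:
move_arm --rows '[{"tx":0,"ty":0.002,"tz":0,"ax":0,"ay":0,"az":0,"jaw":255}]'

```text
time: 18.9
tool_pos: [0.5195, -0.1807, 0.0986]
tool_rot: [-0.21, 0.683, 0.667, 0.211]
contact_force: [-14.5, -3.5, 4.2]
gripper_width: -0.006
```

```bash
python3 - <<'E'
from h import *
plan(ST,(-78,-58,13.5),"push")
E
```

```text
t 18.9 pos [ 0.5195 -0.1807  0.0986] F [-14.5  -3.5   4.2] w -0.006 j [-0.7   0.21  1.76  0.45  1.58 -0.77]
face now mm [-76.5 -61.9  13.8] target [ 0.518  -0.1786  0.0953]
rotvec deg (tool) [-0.3  0.4 -0.2]
shift in tool now mm [-0.3 -1.5  3.9]  in final tool [-0.3 -1.5  3.9]
```

Call:
move_arm --rows '[{"tx":0,"ty":0.001,"tz":0,"ax":0,"ay":0,"az":0,"jaw":255}]'

```text
time: 19.0
tool_pos: [0.519, -0.1807, 0.0985]
tool_rot: [-0.212, 0.682, 0.667, 0.209]
contact_force: [-10.0, -2.8, 5.4]
gripper_width: -0.002
```

```bash
python3 - <<'E'
from h import *
plan(ST,(-78,-58,13.5),"push")
E
```

```text
t 19.0 pos [ 0.519  -0.1807  0.0985] F [-10.   -2.8   5.4] w -0.002 j [-0.7   0.22  1.76  0.45  1.59 -0.77]
face now mm [-77.  -61.9  13.7] target [ 0.518  -0.1786  0.0953]
rotvec deg (tool) [-0.5  0.3 -0.2]
shift in tool now mm [-0.2 -1.   3.9]  in final tool [-0.2 -1.   3.9]
```

Firm stop. I'll back straight off, rise and look with the arm out of the way.

Call:
move_arm --rows '[{"tx":0,"ty":-0.006,"tz":0,"ax":0,"ay":0,"az":0,"jaw":255},{"tx":0.002,"ty":-0.02,"tz":0,"ax":0,"ay":0,"az":0,"jaw":255},{"tx":0.005,"ty":-0.02,"tz":-0.02,"ax":0,"ay":0,"az":0,"jaw":255},{"tx":0.005,"ty":-0.02,"tz":-0.04,"ax":0,"ay":0,"az":0,"jaw":255},{"tx":0,"ty":-0.02,"tz":-0.04,"ax":0,"ay":0,"az":0,"jaw":255},{"tx":-0.03,"ty":-0.01,"tz":-0.03,"ax":0,"ay":0,"az":0,"jaw":255},{"tx":-0.03,"ty":-0.01,"tz":-0.03,"ax":0,"ay":0,"az":0,"jaw":255},{"tx":-0.03,"ty":-0.01,"tz":-0.03,"ax":0,"ay":0,"az":0,"jaw":255},{"tx":-0.03,"ty":-0.01,"tz":-0.03,"ax":0,"ay":0,"az":0,"jaw":255},{"tx":-0.03,"ty":-0.01,"tz":-0.03,"ax":0,"ay":0,"az":0,"jaw":255},{"tx":0,"ty":0,"tz":0,"ax":0,"ay":0,"az":0,"jaw":255}]'

```text
time: 20.1
tool_pos: [0.3782, -0.439, 0.2304]
tool_rot: [-0.205, 0.681, 0.669, 0.216]
contact_force: [0.1, 0.2, 0.1]
gripper_width: -0.003
```

```bash
python3 - <<'E'
from h import *
plan(ST,(-78,-58,13.5),"push")
for q in((-62,0,10),(-62,-100,10),(68,0,10),(68,-100,10)):print(proj("top",w(ST,q)),proj("side",w(ST,q)))
E
python3 pic.py a; python3 - <<'E'
import cv2,numpy as np
a=cv2.imread('pics/topa.png')[140:240,360:460]
b=cv2.imread('pics/sidea.png')[240:340,315:415]
c=np.hstack([cv2.resize(x,(400,400),interpolation=cv2.INTER_CUBIC) for x in(a,b)]);c=(255*(c/255.)**.6).astype(np.uint8);cv2.imwrite('pics/na.png',c)
E
```

```text
t 20.1 pos [ 0.3782 -0.439   0.2304] F [0.1 0.2 0.1] w -0.003 j [-1.12  0.27  1.46  0.29  1.95 -1.07]
face now mm [-212.4 -319.7 -124.6] target [ 0.518  -0.1786  0.0953]
rotvec deg (tool) [0.4 0.3 0.4]
shift in tool now mm [138.7 133.4 261.9]  in final tool [138.1 134.4 261.7]
[385.59063565 211.54388396] [327.79916607 275.35808967]
[416.04034769 209.10251473] [334.8686335  272.44539421]
[384.80378809 160.63250103] [387.56025279 264.86485587]
[414.77490437 154.21353208] [402.92969371 260.54415025]
```

View pics/na.png

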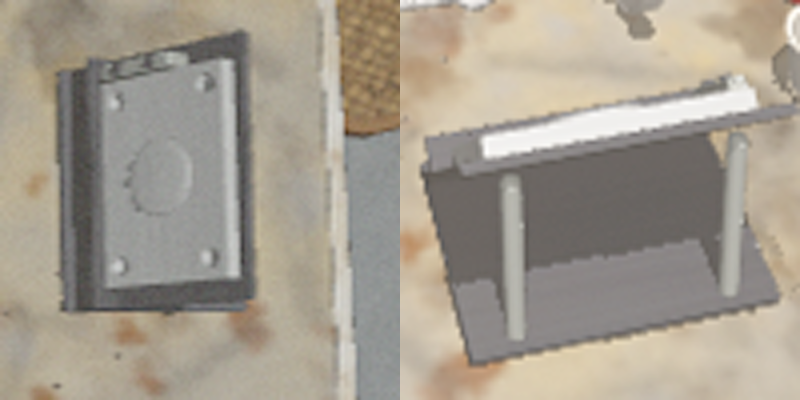

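View pics/sidea.png

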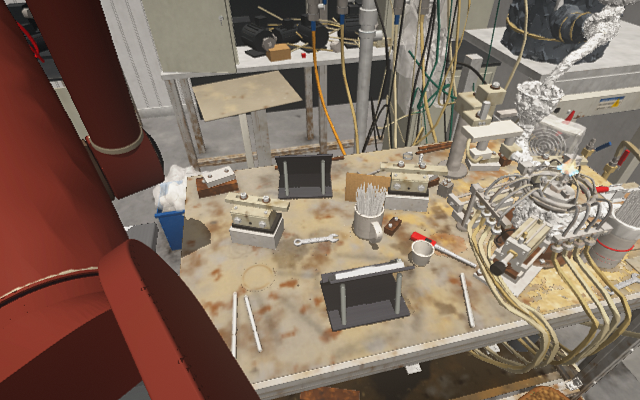

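View pics/topa.png

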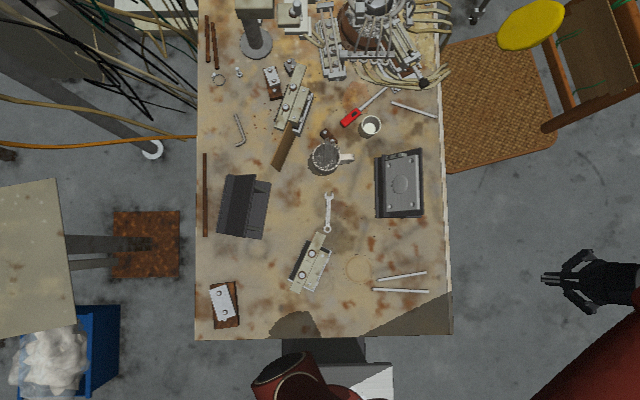

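```bash
python3 -c "
from plant import manip
print(manip.job_done())"
```

```text
the job is handed in; nothing more can be done
None
```

The cover plate is released on the stop rest, on its ledge, flat against the board and against the end stop. I handed the job in at about 20 s of the 72 s allowed.

**What I did:**
- I slid the plate about 48 mm along the plain rest's ledge with the shut fingers. The pictures put its near end about 46 mm past the rest.
- I gripped it there and carried it over. During the carry it turned about 3° in the grip, which I corrected before setting it down on the stop rest's ledge.
- After letting go, I pushed it along the ledge with about 3 to 5 N until the force jumped to about 15 N and it stopped moving. Then I backed the arm clear.

**Last checks:**
- **Plate position:** in the last top picture, the plate corners I measured were within about half a pixel (roughly 1 mm) of where a home plate should appear. The finger stopped within about 1 mm of the expected place.
- **Other things:** comparing the before and after pictures by eye, the mug, crucible, wrench and glass tube look unmoved; I did not measure them.
- **Contact:** the force on the tool read about 0 N after it backed off. The highest wrist force I read during the job was about 15 N.

No check failed. The main disagreement was that my rest pose fits missed some marked edges in the pictures by 1 to 2 pixels.

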